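Clamp a test strip in the reading jig with the cam lever

TASK

Slide the two-panel test strip (the middle-length one, either end first, printed face up) along the tongue of the metal jig into its slot until its front end is home against the stop. Then take the knob of the cam lever and turn the lever until the cam is at its highest lift, where the lever points straight out sideways, square to the slot, and it clamps the strip against the sprung fence. The lever springs back if it is let go, and past that point the clamp slackens again: finish while still holding the knob there, and leave the other strips on the worktop where they are.

Things in the scene. Friction and masses are not known exactly. Their poses are not given: they have to be found in the camera images.
- jig: fixed clamping jig, aluminium on a grey base. Origin on the worktop under the middle of the slot's mouth; x = the direction in which the strip is slid in, y towards the side with the cam lever, z up. Base plate 8 mm thick, x = -8 to 90, y = -55 to 105 mm. A tongue 36 mm wide, 8 mm thick, runs out in front to x = -67 mm at y = 0: the strip rests on it and fingers pass down both its sides
- slot_mouth (a point): middle of the slot floor at the mouth (jig x = 0), level with the top of the tongue, z = 8 mm; axes as the jig's. The slot is 54 mm wide (y = +-27 mm) with a flared mouth, about 60 mm wide, that begins at x = -11 mm. 5 mm lips overhang both sides from z = 17 to 21 mm, so the strip must go in endwise
- slot_stop (a point): middle of the slot floor at the stop face at the slot's end, 70 mm in from the mouth, z = 8 mm; axes as the jig's. The stop is 21 mm high
- cam_pivot (a point): point on the vertical pivot axis of the cam lever, at jig x = 37.5, y = 57.5 mm, 40 mm above the worktop; axes as the jig's. The round steel cam disc (44 mm across, 12.5 mm off centre, z = 9 to 19 mm) turns with the lever about it and bears on the strip's long edge
- knob_center (a point): middle of the upright black knob at the end of the lever, 62 mm above the worktop: a cylinder 18 mm thick and 40 mm high (z = 42 to 82 mm) that turns freely about its own upright axis, 85 mm from the pivot axis. The flat lever arm (14 mm wide) lies below it, z = 34 to 42 mm
- lever (a joint): angle of the cam lever, rad, growing counter-clockwise from above. 0 = rest, arm 0.37 rad to the +y side of the jig's x axis, cam clear of the slot. 1.2 = highest lift, arm along the jig's +y. Hard stop at 1.75, past the top, where the cam has backed off 2 mm. A spring pulls it back to 0 at all angles (1.4 to 3.5 N at the knob; rubbing on the strip adds up to 3 N)
- fence: sprung metal fence, 70 mm long: the whole side wall of the slot away from the lever, with lip and flare. Origin as the jig's at rest. It yields up to 5 mm outward (2.5 N to start, 1.2 N more per mm). With the strip home and the cam at its highest, strip and fence are pushed 2 mm outward (about 5 N). Turned first, the cam blocks the slot by 4 mm
- strip_center (a point): centre (half-way up) of the strip to be clamped: a pale flat test strip of two joined panels, 136 x 52 x 5 mm, about 22 g, lying loose and face up on the worktop; its x axis runs along its length; both ends alike. Home in the slot, its centre is at jig x = 2 mm, z = 10.5 mm
- long_strip: bystander: loose three-panel strip, 203 x 52 x 5 mm, on the worktop; origin at the centre of its underside, x along its length
- single_plate: bystander: loose single-panel test plate, 67 x 52 x 5 mm, on the worktop; origin at the centre of its underside, x along its length
- knob: the same knob; origin at the middle of its underside, 42 mm above the worktop
- strip: the same strip as strip_center; origin at the centre of its underside, x along its length

How it is judged:
By the outcome, as a careful person would: the job done as asked, in the order asked, and still so for the second after the job is handed in, while the arm keeps its last pose, push and grip.
It also fails if it takes over 67 s, if anything falls off the work surface, if the arm or the gripper's body presses on something with over 40 N, if the wrist force passes 120 N, or if a joint passes its speed limit or range.

ROBOT

A 6-joint arm with a two-finger parallel gripper is mounted at the origin on a cart in front of the work surface, level with it; the furniture and walls round the work are solid. World frame = base frame: x ahead of the robot, y to its left, z up, the work surface at z = 0. Lengths are in m, angles in rad, forces in N, time in s.
With the tool pointing down it reaches from about 0.25 to 0.725 m from the base axis. Payload 4 kg.
Tool frame: the origin (TCP) lies on the centre line of the jaws, within the pads' length; the fingertips stand 14 mm ahead of it and the grasp point (between the pads) lies 5 mm behind it; z points along the fingers, x is the direction in which the jaws open and shut, and the axes are right-handed (so a half turn about z gives the same grasp; the last joint's range is limited). The gripper opens to 85 mm and grips with 20 to 120 N. Pads are 22 mm wide; open, the fingers measure 114 mm over their backs; the gripper's body (76 mm by 85 mm) begins 54 mm behind the grasp point. The pads swing forward as they close: fully open they stand 13 mm farther back than shut.
Start: joints at [-1.16, 0.241, 0.005, 1.335, 0, 1.571], TCP at [0.2, -0.458, 0.245] pointing down, gripper open.
Joint ranges: [-2.72, 2.72], [-1.05, 1.87], [-1.09, 1.28], [-1.99, 2.15], [-1.42, 1.44], [-3.14, 3.14]. Speed limits (rad/s): [2.79, 2.79, 3.14, 3.14, 3.14, 3.14].

INTERFACE

Orientations are given as a unit quaternion [x, y, z, w].
In Python, from workcell import bot gives the robot as it stands.
- The arm moves only by the tool play_rows, never from a script. Its argument "motion" is a list of rows, each an object with "fingers": the closure, from -1 (fully open) to 1 (shut), so that 0 is half open; "translation": the shift along the tool's x, y, z in cm, a list of three; "roll": the turn about the tool's z in degrees. A call has 1 to 20 rows; each row is the pose to reach, as a shift and turn from the pose commanded when the call began, along the tool's axes at that moment; what a row does not reach only later rows make up. A row lasts 1/12 s, in which the tool goes at most 41.7 mm and 7.16 degrees, less where a joint would pass 70% of its speed; a pose out of reach is approached as far as the arm can. A call with a gripper value outside its range is refused whole. The fingers move at their own pace and stop on an object; the grip force is fixed at half the most. Time passes only in rows, so rows that repeat a pose let the fingers close. It gives the time, the measured TCP pose, the force and the opening at its end, in the units of the state.
- bot.get_obs(): the state, without advancing time (a new reading comes with each control period).
- bot.camera(name): name is "scene" or "top" or "wrist"; returns a dict with "pixels" (420x560x3 uint8, red, green, blue), "intrinsics" (3x3 intrinsics, pixels), "world_to_cam" (4x4, takes a point from world to camera coordinates). Camera axes: x right, y down, z forward; pixel columns grow to the right and rows downward; lengths in m; the calibration is good to about 2 mm. A picture is of the moment at which its call begins. There is no depth.
- bot.job_done(): hands the job in, once; it reports no verdict.
The state is a dict: "clock": time; "joint_pos": joint angles; "joint_vel": joint speeds; "tau": joint torques, N m; "eef_pos": TCP position; "tool_rot": TCP orientation; "ft_force": force on the tool from outside, world axes, zero at the start; "ft_torque": the same for the moment, N m; "grip_width": finger opening in m.
Only numpy, scipy, OpenCV 4.12 (cv2) and the standard library are available. Lean on these libraries where they do the work, as an engineer would, in place of code of your own. Each camera call takes 0.05 s, during which the arm holds its last target. There are 200 camera calls.

## Working session

There is one attempt and no reset: what is moved stays moved. The work goes in short steps, Python scripts to look and compute and a tool call to move; the robot and the scene stay as the last step left them, time stands still between calls to the robot, and variables do not carry over. Pictures are saved under pics/ and viewed, about 8 in all and at most 12, crops included, and the job is handed in when it is done.

Besides the shell and the picture viewer there is one more tool, called after "Call:" as name([rows], argument=value, ...), one row to a line, values as JSON. play_rows: Moves the arm, as the interface text tells. Its arguments: {"type":"object","properties":{"motion":{"type":"array","items":{"type":"object","properties":{"fingers":{"type":"number"},"translation":{"type":"array","items":{"type":"number"}},"roll":{"type":"number"}}}}},"required":["motion"]}

```bash
mkdir -p pics
cat > h.py <<'E'
import numpy as np, cv2
from workcell import bot
def snap(name, fn):
    c=bot.camera(name); cv2.imwrite('pics/'+fn+'.png',c['pixels'][:,:,::-1]); np.savez('pics/'+fn+'.npz',**{k:np.array(v) for k,v in c.items()}); return c
def ray(c,uv,z):
    K=np.array(c['intrinsics']);T=np.array(c['world_to_cam']);R=T[:3,:3];o=-R.T@T[:3,3]
    d=R.T@np.linalg.inv(K)@np.array([uv[0],uv[1],1.]);return o+d*(z-o[2])/d[2]
def proj(c,p):
    K=np.array(c['intrinsics']);T=np.array(c['world_to_cam']);q=K@(T[:3,:3]@np.array(p)+T[:3,3]);return q[:2]/q[2]
E
python3 - <<'E'
from h import *
for n in('scene','top'):
    c=snap(n,n+'0');T=np.array(c['world_to_cam']);print(n,-T[:3,:3].T@T[:3,3],c['intrinsics'][0][0])
o=bot.get_obs();print(o)
E
```

```text
scene [1.15459304 0.51092438 0.95907996] 528.1303796995616
top [ 0.27673072 -0.06872009  1.37128888] 481.1186777182552
{'clock': 0.1, 'joint_pos': array([-1.15996913e+00,  2.41341517e-01,  3.89272459e-03,  1.33520231e+00,
       -2.86431351e-05,  1.57078580e+00]), 'joint_vel': array([-0.00327768, -0.00214946,  0.00053785, -0.00178898,  0.000988  ,
        0.00250668]), 'tau': array([ 7.84695440e-04, -3.73138404e+01,  2.53010201e+01,  1.08611182e-02,
       -6.88336922e-05, -1.56709664e-06]), 'eef_pos': array([ 0.19946696, -0.4579181 ,  0.24451291]), 'tool_rot': array([ 8.36473643e-01, -5.48006373e-01, -7.83578757e-04, -4.96243222e-04]), 'ft_force': array([ 1.10241012, -0.18459686,  0.23246796]), 'ft_torque': array([-0.06310435,  0.00664934, -0.04851622]), 'grip_width': 0.0852400631480135}
```

View pics/top0.png

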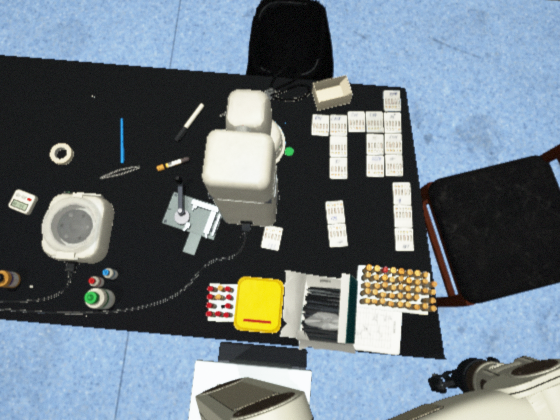

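View pics/scene0.png

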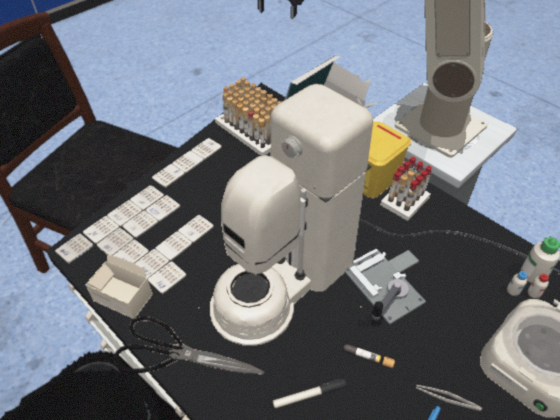

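The top view shows the jig near (190,222) with its tongue pointing toward the robot. The candidates are a single plate at (272,238), a two-panel strip at (336,224) and a three-panel strip at (402,215). More plates form a cluster above them, and a tall appliance stands beside the jig.

Run:
```python
from h import *
c=np.load('pics/top0.npz');im=cv2.imread('pics/top0.png')
a=cv2.resize(im[170:265,155:285],None,fx=4,fy=4,interpolation=cv2.INTER_CUBIC)
b=cv2.resize(im[85:265,290:420],None,fx=3,fy=3,interpolation=cv2.INTER_CUBIC)[:540]
s=cv2.imread('pics/scene0.png');d=cv2.resize(s[240:330,335:435],None,fx=3.9,fy=3.9,interpolation=cv2.INTER_CUBIC)
W=np.zeros((600,800,3),np.uint8);a=cv2.resize(a,(400,292));W[:292,:400]=a;b=cv2.resize(b,(390,540));W[:540,405:795]=b;d=cv2.resize(d,(333,300));W[295:595,:333]=d
cv2.imwrite('pics/crop0.png',W)
g=cv2.cvtColor(im,cv2.COLOR_BGR2GRAY)
m=(g>120).astype(np.uint8);m[:80]=0;m[275:]=0
cs,_=cv2.findContours(m,cv2.RETR_EXTERNAL,cv2.CHAIN_APPROX_NONE)
for k in cs:
    if cv2.contourArea(k)<150:continue
    r=cv2.minAreaRect(k)
    pts=np.array([ray(c,p,.005)[:2] for p in k[:,0,:]],np.float32);w=cv2.minAreaRect(pts)
    if w[0][0]>0.1: print(np.round(r[0]),np.round(w[0],4),np.round(w[1],4),round(w[2],1))
```

```text
[369. 269.] [ 0.4376 -0.3017] [0.0282 0.0688] 5.0
[268. 236.] [ 0.508  -0.0081] [0.0735 0.0737] 83.6
[336. 223.] [ 0.5615 -0.1998] [0.1364 0.0535] 9.5
[208. 205.] [0.5827 0.1756] [0.1842 0.2679] 42.1
[ 74. 226.] [0.4885 0.5552] [0.2013 0.1819] 3.0
[ 22. 201.] [0.5471 0.7181] [0.0687 0.0597] 73.7
[402. 216.] [ 0.6012 -0.3916] [0.2025 0.0538] 4.5
[ 60. 153.] [0.7033 0.6343] [0.0631 0.0644] 5.0
[356. 134.] [ 0.8436 -0.2486] [0.2763 0.2822] 8.2
[250. 140.] [0.7993 0.0733] [0.2628 0.3225] 89.9
[436. 134.] [ 0.8699 -0.4961] [0.3453 0.77  ] 5.1
```

View pics/crop0.png

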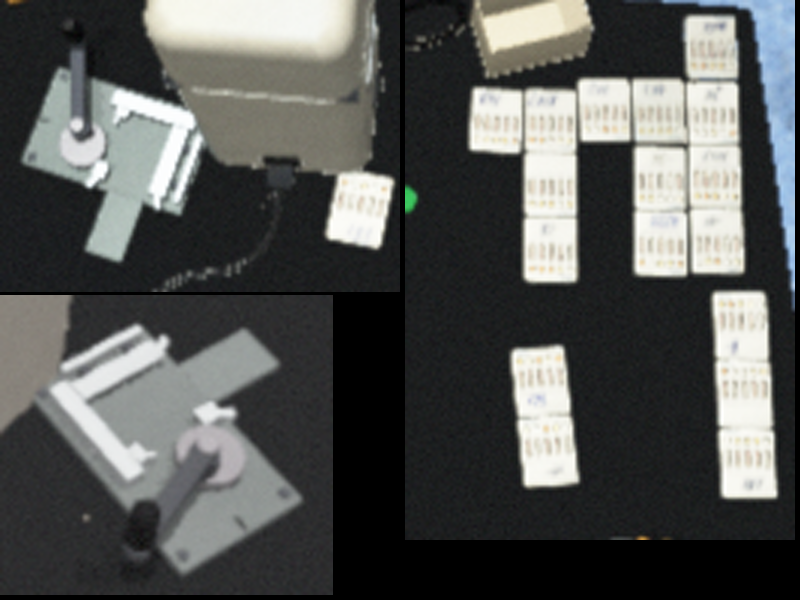

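The two-panel strip is alone at (336,223), 136×53 mm and 9.5° off x, so its size matches. The tongue end is near px (188,253), the lever points roughly +x, and its knob is near (179,180).

```bash
cat >> h.py <<'E'
def plan(p,ang,show=True):
    "cm shift in tool axes and roll deg to bring TCP to p with tool x at yaw ang (mod 180)"
    from scipy.spatial.transform import Rotation as Ro
    o=bot.get_obs();R=Ro.from_quat(o['tool_rot']).as_matrix();t=R.T@(np.array(p)-o['eef_pos'])*100
    cur=np.degrees(np.arctan2(R[1,0],R[0,0]));r=-((ang-cur+90)%180-90)
    print('now',o['clock'],np.round(o['eef_pos'],4),'yaw',round(cur,2),'F',np.round(o['ft_force'],1),'w',round(o['grip_width'],4),'j',np.round(o['joint_pos'],2))
    print('shift',np.round(t,2),'roll',round(r,2));return t,r
E
python3 - <<'E'
from h import *
c=np.load('pics/top0.npz')
e=ray(c,(188.5,253),.008);r=ray(c,(196.3,233.3),.008);print(e,r,np.degrees(np.arctan2(*(r-e)[:2][::-1])))
print('knob',ray(c,(179,180),.082))
a=np.radians(9.5);g=np.array([.5615,-.1998])-.047*np.array([np.cos(a),np.sin(a)]);print(g)
plan([g[0],g[1],.2],9.5-90)
E
```

```text
[0.43788956 0.21261449 0.008     ] [0.49624701 0.19778377 0.008     ] -14.2590523108253
knob [0.62968478 0.25059455 0.082     ]
[ 0.51514458 -0.20755724]
now 0.1 [ 0.1995 -0.4579  0.2445] yaw -66.46 F [ 1.1 -0.2  0.2] w 0.0852 j [-1.16  0.24  0.    1.34 -0.    1.57]
shift [-10.34 -38.94   4.47] roll 14.04
```

Call:
play_rows([
  {"fingers": -1,"translation": [-1,-4,0],"roll": 2},
  {"fingers": -1,"translation": [-2,-8,0],"roll": 4},
  {"fingers": -1,"translation": [-3,-12,0],"roll": 6},
  {"fingers": -1,"translation": [-4,-16,0],"roll": 8},
  {"fingers": -1,"translation": [-5.3,-20,0],"roll": 10},
  {"fingers": -1,"translation": [-6.5,-24,0],"roll": 12},
  {"fingers": -1,"translation": [-7.5,-28,0],"roll": 14},
  {"fingers": -1,"translation": [-8.5,-32,0],"roll": 14},
  {"fingers": -1,"translation": [-9.5,-36,1.5],"roll": 14},
  {"fingers": -1,"translation": [-10.3,-38.9,4.5],"roll": 14},
  {"fingers": -1,"translation": [-10.3,-38.9,4.5],"roll": 14},
  {"fingers": -1,"translation": [-10.3,-38.9,4.5],"roll": 14},
])

```text
clock: 1.1
eef_pos: [0.5147, -0.2064, 0.1972]
tool_rot: [0.765, -0.644, -0.003, 0.001]
ft_force: [0.1, -0.5, 0.2]
grip_width: 0.0854
```

Run:
```python
from h import *
c=snap('wrist','w1');T=np.array(c['world_to_cam']);print(-T[:3,:3].T@T[:3,3],T[:3,:3],c['intrinsics'][0][0])
im=c['pixels'];g=cv2.cvtColor(im,cv2.COLOR_RGB2GRAY);m=(g>120).astype(np.uint8)
m=cv2.morphologyEx(m,cv2.MORPH_CLOSE,np.ones((9,9)))
cs,_=cv2.findContours(m,cv2.RETR_EXTERNAL,cv2.CHAIN_APPROX_NONE)
for k in cs:
    if cv2.contourArea(k)<1000:continue
    pts=np.array([ray(c,p,.005)[:2] for p in k[:,0,:]],np.float32);w=cv2.minAreaRect(pts)
    print(np.round(cv2.minAreaRect(k)[0]),np.round(w[0],4),np.round(w[1],4),round(w[2],1))
plan([.5151,-.2076,.015],-80.5)
```

```text
[ 0.59345804 -0.19265992  0.32587575] [[ 0.1689676  -0.98561716 -0.00296039]
 [-0.93537198 -0.16129925  0.31474087]
 [-0.31069151 -0.05041194 -0.94917302]] 297.41664560697166
[444. 400.] [ 0.2377 -0.5063] [0.0721 0.0807] 10.0
[107. 399.] [ 0.1538 -0.0117] [0.078  0.0815] 10.0
[366. 310.] [ 0.3774 -0.3707] [0.2409 0.5456] 5.8
[103. 163.] [ 0.5042 -0.0176] [0.0529 0.0677] 83.8
[278. 135.] [ 0.562  -0.1994] [0.1343 0.0518] 9.4
[468. 124.] [ 0.6006 -0.3904] [0.2033 0.0536] 4.6
now 1.15 [ 0.5146 -0.2077  0.1989] yaw -80.37 F [ 0.6 -0.8 -0.1] w 0.0856 j [-0.38  0.37  0.07  1.27 -0.    2.59]
shift [ 0.02 -0.12 18.39] roll 0.13
```

View pics/w1.png

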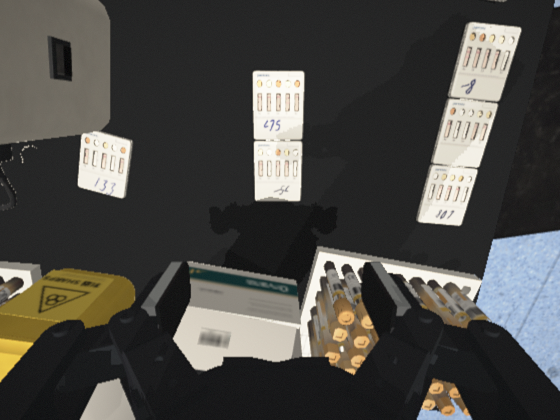

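The wrist view shows the strip centred at (278,135), and it agrees with the top camera to 0.5 mm. Because of the last joint's range I'll grip the strip's far end and turn it round on the way to the jig.

Call:
play_rows([
  {"fingers": -0.4,"translation": [0,-4,2],"roll": 0},
  {"fingers": -0.4,"translation": [0,-8,4],"roll": 0},
  {"fingers": -0.4,"translation": [0,-9.5,8],"roll": 0},
  {"fingers": -0.4,"translation": [0,-9.5,12],"roll": 0},
  {"fingers": -0.4,"translation": [0,-9.5,15.5],"roll": 0},
  {"fingers": -0.4,"translation": [0,-9.5,17.5],"roll": 0},
  {"fingers": -0.4,"translation": [0,-9.5,17.8],"roll": 0},
  {"fingers": -0.4,"translation": [0,-9.5,18.2],"roll": 0},
  {"fingers": -0.4,"translation": [0,-9.5,18.2],"roll": 0},
  {"fingers": -0.4,"translation": [0,-9.5,18.2],"roll": 0},
])

```text
clock: 1.98
eef_pos: [0.6105, -0.1942, 0.0212]
tool_rot: [0.763, -0.646, 0.002, -0.001]
ft_force: [0.8, 0.5, -0.2]
grip_width: 0.0596
```

Run:
```python
from h import *
c=snap('wrist','w2');a=np.radians(9.5);g=np.array([.5618,-.1996])+.047*np.array([np.cos(a),np.sin(a)])
plan([*g,.012],-80.5)
```

```text
now 2.0333 [ 0.6107 -0.194   0.0214] yaw -80.51 F [ 0.6  0.  -0.9] w 0.0599 j [-0.31  0.68  0.09  0.97 -0.    2.67]
shift [-0.26  0.21  0.93] roll -0.01
```

View pics/w2.png

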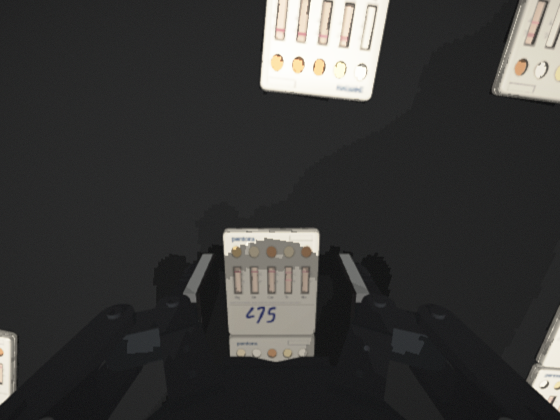

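The strip's end sits centred between the pads (about columns 225–320, pads at 207 and 345). I'll lower gently.

Call:
play_rows([
  {"fingers": -0.4,"translation": [-0.1,0.2,0.3],"roll": 0},
  {"fingers": -0.4,"translation": [-0.1,0.2,0.6],"roll": 0},
  {"fingers": -0.4,"translation": [-0.1,0.2,0.6],"roll": 0},
])

```text
clock: 2.28
eef_pos: [0.6065, -0.1922, 0.0125]
tool_rot: [0.763, -0.646, 0.0, -0.0]
ft_force: [-0.9, 0.9, -0.9]
grip_width: 0.0597
```

Call:
play_rows([
  {"fingers": -0.4,"translation": [0,0,0.2],"roll": 0},
  {"fingers": -0.4,"translation": [0,0,0.3],"roll": 0},
  {"fingers": -0.4,"translation": [0,0,0.3],"roll": 0},
])

```text
clock: 2.53
eef_pos: [0.6068, -0.1922, 0.0092]
tool_rot: [0.763, -0.646, -0.0, -0.0]
ft_force: [-0.4, 1.0, -0.3]
grip_width: 0.0599
```

Call:
play_rows([
  {"fingers": 0,"translation": [0,0,0],"roll": 0},
  {"fingers": 0,"translation": [0,0,0],"roll": 0},
  {"fingers": 0,"translation": [0,0,0],"roll": 0},
  {"fingers": 0,"translation": [0,0,0],"roll": 0},
  {"fingers": 0,"translation": [0,0,0],"roll": 0},
  {"fingers": 0,"translation": [0,0,0],"roll": 0},
])

```text
clock: 3.03
eef_pos: [0.6079, -0.1924, 0.0113]
tool_rot: [0.763, -0.646, 0.001, -0.001]
ft_force: [-1.5, 0.2, 8.1]
grip_width: 0.0496
```

Call:
play_rows([
  {"fingers": 0,"translation": [0,0,-1],"roll": 0},
  {"fingers": 0,"translation": [0,0,-3],"roll": 0},
  {"fingers": 0,"translation": [0,0,-6],"roll": 0},
  {"fingers": 0,"translation": [0,0,-10],"roll": 0},
  {"fingers": 0,"translation": [0,0,-14],"roll": 0},
  {"fingers": 0,"translation": [0,0,-18],"roll": 0},
  {"fingers": 0,"translation": [0,0,-22],"roll": 0},
  {"fingers": 0,"translation": [0,0,-22],"roll": 0},
  {"fingers": 0,"translation": [0,0,-22],"roll": 0},
])

```text
clock: 3.78
eef_pos: [0.6085, -0.1928, 0.2336]
tool_rot: [0.763, -0.646, 0.004, -0.002]
ft_force: [-0.4, -0.3, -0.3]
grip_width: 0.0495
```

Run:
```python
from h import *
c=snap('wrist','w3'); plan([.36,-.19,.23],-80.5); plan([.43,.217,.23],73)
```

```text
now 3.8333 [ 0.6072 -0.1924  0.2307] yaw -80.46 F [ 0.6 -0.3 -0.7] w 0.0499 j [-0.31  0.52  0.39  1.43 -0.    2.67]
shift [-4.330e+00  2.433e+01  1.000e-02] roll 0.04
now 3.8333 [ 0.6072 -0.1924  0.2307] yaw -80.46 F [ 0.6 -0.3 -0.7] w 0.0499 j [-0.31  0.52  0.39  1.43 -0.    2.67]
shift [-4.331e+01  1.069e+01 -1.000e-02] roll 26.54
```

View pics/w3.png

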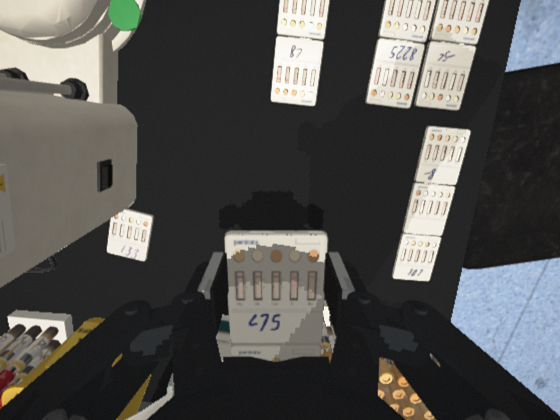

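The strip is gripped squarely at its end panel (columns 225–327) and its rear end is free. On the way I'll look at the jig from above.

Call:
play_rows([
  {"fingers": 0.2,"translation": [-0.7,4,0],"roll": 0},
  {"fingers": 0.2,"translation": [-1.4,8,0],"roll": 0},
  {"fingers": 0.2,"translation": [-2.1,12,0],"roll": 0},
  {"fingers": 0.2,"translation": [-2.8,16,0],"roll": 0},
  {"fingers": 0.2,"translation": [-3.5,20,0],"roll": 0},
  {"fingers": 0.2,"translation": [-5,23,0],"roll": -3},
  {"fingers": 0.2,"translation": [-9,23,0],"roll": -6},
  {"fingers": 0.2,"translation": [-13,22,0],"roll": -9},
  {"fingers": 0.2,"translation": [-17,21,0],"roll": -12},
  {"fingers": 0.2,"translation": [-21,20,0],"roll": -15},
  {"fingers": 0.2,"translation": [-25,19,0],"roll": -19},
  {"fingers": 0.2,"translation": [-29,18,0],"roll": -22},
  {"fingers": 0.2,"translation": [-33,17,0],"roll": -25},
  {"fingers": 0.2,"translation": [-37,16,0],"roll": -25},
  {"fingers": 0.2,"translation": [-40,15,0],"roll": -25},
  {"fingers": 0.2,"translation": [-43,13.8,0],"roll": -25},
  {"fingers": 0.2,"translation": [-43,13.8,0],"roll": -25},
  {"fingers": 0.2,"translation": [-43,13.8,0],"roll": -25},
  {"fingers": 0.2,"translation": [-43,13.8,0],"roll": -25},
])

```text
clock: 5.42
eef_pos: [0.3981, 0.2081, 0.2276]
tool_rot: [0.885, -0.465, -0.001, 0.002]
ft_force: [0.4, -0.4, 0.1]
grip_width: 0.0341
```

Run:
```python
from h import *
c=snap('wrist','w4');T=np.array(c['world_to_cam']);print(-T[:3,:3].T@T[:3,3]); plan([.371,.236,.2],73)
```

```text
[0.4637364  0.25402648 0.35634162]
now 5.4667 [0.3983 0.2077 0.2281] yaw -55.51 F [-0.   0.7 -0. ] w 0.0348 j [ 0.48  0.15 -0.15  1.27 -0.    3.02]
shift [-3.88  0.64  2.81] roll 51.49
```

View pics/w4.png

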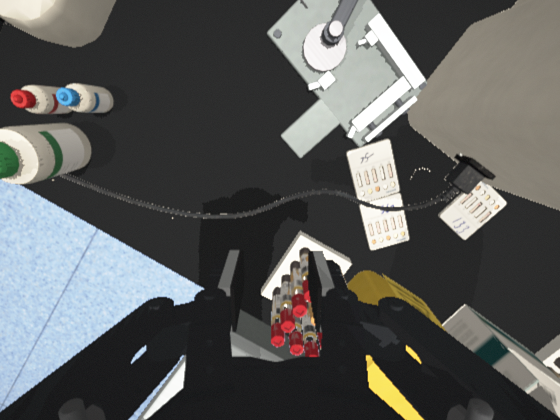

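The strip is gone from the gripper (width 35 mm). It lies face up at (378,195), between the tongue and the single plate at (472,210). I'll measure it and the jig from this view.

Run:
```python
from h import *
c=np.load('pics/w4.npz');im=c['pixels'];hsv=cv2.cvtColor(im,cv2.COLOR_RGB2HSV)
t=snap('top','top4'); 
def rects(c,lo,box,z,mn=300):
    g=cv2.cvtColor(c['pixels'],cv2.COLOR_RGB2GRAY);m=(g>lo).astype(np.uint8);M=np.zeros_like(m);x0,y0,x1,y1=box;M[y0:y1,x0:x1]=m[y0:y1,x0:x1]
    M=cv2.morphologyEx(M,cv2.MORPH_CLOSE,np.ones((5,5)))
    for k in cv2.findContours(M,0,cv2.CHAIN_APPROX_NONE)[0]:
        if cv2.contourArea(k)<mn:continue
        pts=np.array([ray(c,p,z)[:2] for p in k[:,0,:]],np.float32);w=cv2.minAreaRect(pts)
        print(np.round(cv2.minAreaRect(k)[0]),np.round(w[0],4),np.round(w[1],4),round(w[2],1)); print(np.round(cv2.boxPoints(w),3).tolist())
print('strip/plate w4');rects(c,120,(335,140,510,260),.005,800)
print('top4');rects(t,120,(200,225,290,275),.005,100)
# jig: grey-green mask
g=im.astype(int);m=((g.sum(2)>270)&(g[:,:,1]>=g[:,:,0]+3)&(g.sum(2)<620)).astype(np.uint8);M=np.zeros_like(m);M[0:165,260:400]=m[0:165,260:400]
cv2.imwrite('pics/mask.png',M*255)
W=np.hstack([cv2.resize(im[0:170,255:520,::-1],None,fx=1.9,fy=1.9,interpolation=cv2.INTER_CUBIC)])
v=np.vstack([W,cv2.resize(np.ascontiguousarray(t['pixels'][160:275,160:290,::-1]),(W.shape[1],260),interpolation=cv2.INTER_CUBIC)]);print(W.shape);cv2.imwrite('pics/jig4.png',v)
```

```text
strip/plate w4
[468. 190.] [0.5266 0.0057] [0.1399 0.0897] 51.8
[[0.4480000138282776, -0.020999999716877937], [0.5189999938011169, -0.07699999958276749], [0.6050000190734863, 0.032999999821186066], [0.5350000262260437, 0.08799999952316284]]
[379. 191.] [0.4522 0.0932] [0.1456 0.0527] 52.4
[[0.3869999945163727, 0.052000001072883606], [0.42899999022483826, 0.01899999938905239], [0.5170000195503235, 0.13500000536441803], [0.47600001096725464, 0.16699999570846558]]
top4
[269. 237.] [ 0.5058 -0.0116] [0.0659 0.069 ] 83.6
[[0.46799999475479126, -0.03999999910593033], [0.5360000133514404, -0.04800000041723251], [0.5440000295639038, 0.017000000923871994], [0.4749999940395355, 0.02500000037252903]]
[226. 246.] [0.4677 0.1103] [0.194  0.0618] 54.3
[[0.38600000739097595, 0.04899999871850014], [0.4359999895095825, 0.013000000268220901], [0.5490000247955322, 0.17100000381469727], [0.49900001287460327, 0.2070000022649765]]
(323, 504, 3)
```

View pics/jig4.png

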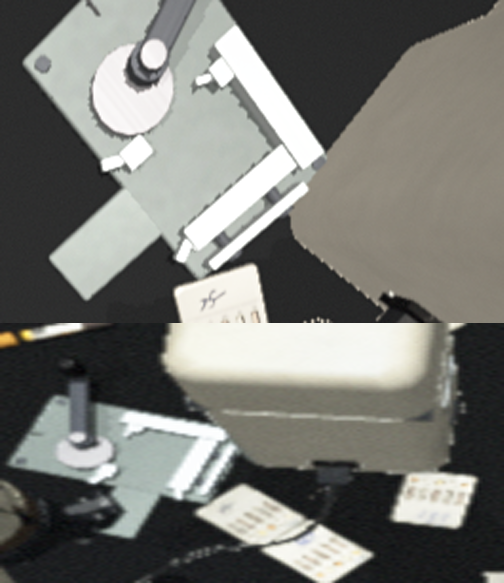

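Run:
```python
from h import *
c=np.load('pics/w4.npz');t=np.load('pics/top4.npz')
f=lambda x,y:(255+(x+.5)/1.9-.5,(y+.5)/1.9-.5)
def P(n,x,y,z): print(n,np.round(ray(c,f(x,y),z),4)); return ray(c,f(x,y),z)[:2]
m=((c['pixels'].astype(int).sum(2)>300)).astype(np.uint8);M=np.zeros_like(m);M[60:160,270:345]=m[60:160,270:345]
# tongue edges by subpixel: corners approx
e1=P('tongue end +y',50,257,.008);e2=P('tongue end -y',87,300,.008);r1=P('root +y',118,190,.008);r2=P('root -y',160,238,.008);k=P('plate corner (-8,105)',24,63,.008)
x=((r1-e1)+(r2-e2));yaw=np.degrees(np.arctan2(x[1],x[0]));print('yaw by sides',yaw,'len',np.linalg.norm(r1-e1),np.linalg.norm(r2-e2),'wid',np.linalg.norm(e1-e2))
d=e1-e2;print('yaw by end',np.degrees(np.arctan2(d[1],d[0]))-90)
d=k-r1;print('yaw by plate front',np.degrees(np.arctan2(d[1],d[0]))-90,np.linalg.norm(d))
l1=P('fence rail inner front',190,243,.021);l2=P('fence rail inner back',287,150,.021);d=l2-l1;print('yaw fence',np.degrees(np.arctan2(d[1],d[0])),np.linalg.norm(d))
s1=P('stop top inner a',237,45,.021);s2=P('stop far',312,160,.021);
P('pivot top',150,55,.046);P('column base?',295,225,0)
s=snap('scene','scene4');cv2.imwrite('pics/sc4c.png',cv2.resize(s['pixels'][60:340,320:520,::-1],(430,600),interpolation=cv2.INTER_CUBIC))
```

```text
tongue end +y [0.4429 0.2321 0.008 ]
tongue end -y [0.4346 0.1986 0.008 ]
root +y [0.4964 0.2213 0.008 ]
root -y [0.4891 0.1845 0.008 ]
plate corner (-8,105) [0.5194 0.3027 0.008 ]
yaw by sides -12.973353250735308 len 0.05462236279347642 0.05629144411903063 wid 0.034570955869910325
yaw by end -13.873571498521102
yaw by plate front -15.78551750936586 0.0846132339192611
fence rail inner front [0.4957 0.1711 0.021 ]
fence rail inner back [0.5641 0.1588 0.021 ]
yaw fence -10.255399551089344 0.06951601224379478
stop top inner a [0.5869 0.2144 0.021 ]
stop far [0.5682 0.144  0.021 ]
pivot top [0.5507 0.2492 0.046 ]
column base? [0.5419 0.1203 0.    ]
```

View pics/sc4c.png

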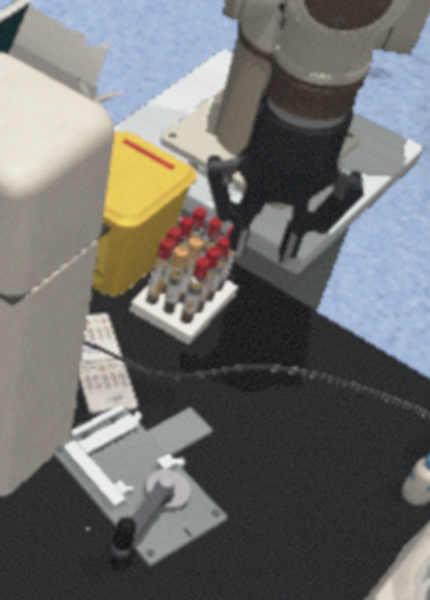

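The scene crop shows the tall yellow bin beside the red tube rack. The strip most likely hit the bin in transit. It now lies at about 52°, its front end touching the jig's fence-side corner. I'll work out the clearances.

Run:
```python
from h import *
c=np.load('pics/w4.npz');t=np.load('pics/top0.npz');s=np.load('pics/scene4.npz')
def tri(a,ua,b,ub):
    A=[]
    for cc,u in((a,ua),(b,ub)):
        p=np.array(cc['intrinsics'])@np.array(cc['world_to_cam'])[:3];A+= [u[0]*p[2]-p[0],u[1]*p[2]-p[1]]
    X=np.linalg.svd(np.array(A))[2][-1];return X[:3]/X[3]
b=tri(s,(411.6,137),t,(236,280));print('bin corner',b,proj(s,b),proj(t,b))
for u in((236,280),(283,277),(283,330),(236,332)):print('bin top',np.round(ray(t,u,b[2]),3))
f=lambda x,y:(255+(x+.5)/1.9-.5,(y+.5)/1.9-.5)
for p in((295,225),(395,310),(325,155)):print('col z0',np.round(ray(c,f(*p),0),4))
for p in((175,295),(258,265)):print('strip front',np.round(ray(c,f(*p),.005),4))
for u in((364,249),(410,244)):print('rear',np.round(ray(c,u,.005),4))
for u in((260,290),(315,232),(352,262)):print('rack',np.round(ray(c,u,.02),4))
plan([.470,.1165,.2],-37.6)
```

```text
bin corner [0.3466312  0.07187588 0.21935479] [401.54402792 135.27955411] [225.51765887 284.29247624]
bin top [0.359 0.048 0.219]
bin top [ 0.376 -0.062  0.219]
bin top [ 0.254 -0.073  0.219]
bin top [0.24  0.035 0.219]
col z0 [0.5419 0.1203 0.    ]
col z0 [0.5395 0.0328 0.    ]
col z0 [0.581  0.1327 0.    ]
strip front [0.4678 0.155  0.005 ]
strip front [0.5107 0.1248 0.005 ]
rear [0.3849 0.0596 0.005 ]
rear [0.4243 0.015  0.005 ]
rack [0.2649 0.142  0.02  ]
rack [0.3719 0.1322 0.02  ]
rack [0.3655 0.0687 0.02  ]
now 5.5667 [0.3989 0.2076 0.2288] yaw -55.57 F [-0.2 -0.1  0.2] w 0.0341 j [ 0.48  0.15 -0.15  1.27 -0.    3.02]
shift [11.53 -0.72  2.88] roll -17.97
```

Call:
play_rows([
  {"fingers": -0.35,"translation": [3,-0.1,0],"roll": -4},
  {"fingers": -0.35,"translation": [6,-0.2,0],"roll": -8},
  {"fingers": -0.35,"translation": [9,-0.3,0],"roll": -13},
  {"fingers": -0.35,"translation": [11.5,-0.4,2],"roll": -17},
  {"fingers": -0.35,"translation": [11.5,-0.4,5],"roll": -17},
  {"fingers": -0.35,"translation": [11.5,-0.4,8],"roll": -17},
  {"fingers": -0.35,"translation": [11.5,-0.4,11],"roll": -17},
  {"fingers": -0.35,"translation": [11.5,-0.4,13],"roll": -17},
  {"fingers": -0.35,"translation": [11.5,-0.4,13],"roll": -17},
  {"fingers": -0.35,"translation": [11.5,-0.4,13],"roll": -17},
])

```text
clock: 6.4
eef_pos: [0.4669, 0.1153, 0.0988]
tool_rot: [0.944, -0.33, -0.001, 0.001]
ft_force: [-0.9, -0.4, 1.2]
grip_width: 0.0577
```

Run:
```python
from h import *
c=snap('wrist','w5')
plan([.4675,.1145,.009],-38.5)
```

```text
now 6.45 [0.4682 0.1158 0.1002] yaw -38.54 F [ 0.3 -0.6  0.4] w 0.0575 j [ 0.24  0.32 -0.29  0.96 -0.    2.49]
shift [0.02 0.15 9.12] roll -0.04
```

View pics/w5.png

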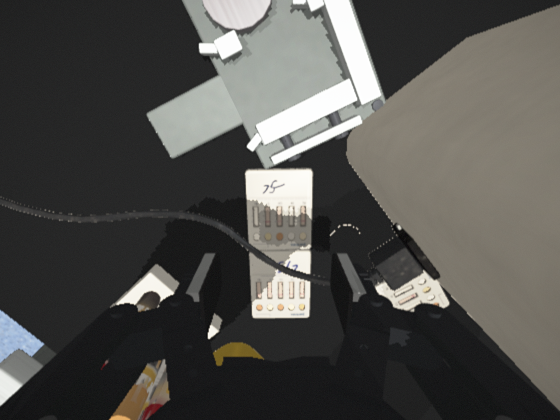

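The strip is centred between the pads (columns 247–313, pads at 218 and 340) and aligned with the tool. A thin cable crosses it. Descending to grip.

Call:
play_rows([
  {"fingers": -0.35,"translation": [0,0.1,3],"roll": 0},
  {"fingers": -0.35,"translation": [0,0.1,6],"roll": 0},
  {"fingers": -0.35,"translation": [0,0.1,8],"roll": 0},
  {"fingers": -0.35,"translation": [0,0.1,8.7],"roll": 0},
  {"fingers": -0.35,"translation": [0,0.1,9.1],"roll": 0},
  {"fingers": -0.35,"translation": [0,0.1,9.1],"roll": 0},
  {"fingers": 0,"translation": [0,0.1,9.1],"roll": 0},
  {"fingers": 0,"translation": [0,0.1,9.1],"roll": 0},
  {"fingers": 0,"translation": [0,0.1,9.1],"roll": 0},
  {"fingers": 0,"translation": [0,0.1,9.1],"roll": 0},
  {"fingers": 0,"translation": [0,0.1,9.1],"roll": 0},
])

```text
clock: 7.37
eef_pos: [0.4694, 0.1162, 0.0113]
tool_rot: [0.944, -0.329, 0.002, -0.001]
ft_force: [-2.0, -1.1, 7.1]
grip_width: 0.0498
```

Call:
play_rows([
  {"fingers": 0,"translation": [0,0,-1],"roll": 0},
  {"fingers": 0,"translation": [0,0,-3],"roll": 0},
  {"fingers": 0,"translation": [0,0,-3],"roll": 0},
])

```text
clock: 7.62
eef_pos: [0.4709, 0.1166, 0.043]
tool_rot: [0.944, -0.329, 0.004, -0.002]
ft_force: [1.0, -0.0, -0.1]
grip_width: 0.0491
```

Call:
play_rows([
  {"fingers": 0,"translation": [0,0,-4],"roll": 0},
  {"fingers": 0,"translation": [0,0,-8],"roll": 0},
  {"fingers": 0,"translation": [0,0,-12],"roll": 0},
  {"fingers": 0,"translation": [0,0,-16],"roll": 0},
  {"fingers": 0,"translation": [0,0,-20],"roll": 0},
  {"fingers": 0,"translation": [0,0,-24],"roll": 0},
  {"fingers": 0,"translation": [-2,-0.5,-27],"roll": 0},
  {"fingers": 0,"translation": [-5,-1.2,-28],"roll": 0},
  {"fingers": 0,"translation": [-8,-1.9,-28],"roll": 0},
  {"fingers": 0,"translation": [-11,-2.6,-28],"roll": 0},
  {"fingers": 0,"translation": [-13.9,-3.2,-28],"roll": 0},
  {"fingers": 0,"translation": [-13.9,-3.2,-28],"roll": 0},
  {"fingers": 0,"translation": [-13.9,-3.2,-28],"roll": 0},
])

```text
clock: 8.7
eef_pos: [0.3777, 0.2282, 0.3195]
tool_rot: [0.945, -0.328, 0.001, -0.001]
ft_force: [-0.4, -1.1, 0.5]
grip_width: 0.0497
```

Call:
play_rows([
  {"fingers": 0,"translation": [0,0,0],"roll": -7},
  {"fingers": 0,"translation": [0,0,0],"roll": -14},
  {"fingers": 0,"translation": [0,0,0],"roll": -21},
  {"fingers": 0,"translation": [0,0,0],"roll": -28},
  {"fingers": 0,"translation": [0,0,0],"roll": -35},
  {"fingers": 0,"translation": [0,0,0],"roll": -42},
  {"fingers": 0,"translation": [0,0,0],"roll": -49},
  {"fingers": 0,"translation": [0,0,0],"roll": -56},
  {"fingers": 0,"translation": [0,0,0],"roll": -63},
  {"fingers": 0,"translation": [0,0,0],"roll": -70},
  {"fingers": 0,"translation": [0,0,0],"roll": -77},
  {"fingers": 0,"translation": [0,0,0],"roll": -84},
  {"fingers": 0,"translation": [0,0,0],"roll": -91},
  {"fingers": 0,"translation": [0,0,0],"roll": -98},
  {"fingers": 0,"translation": [0,0,0],"roll": -105},
  {"fingers": 0,"translation": [0,0,0],"roll": -112},
  {"fingers": 0,"translation": [0,0,0],"roll": -114.8},
  {"fingers": 0,"translation": [0,0,0],"roll": -114.8},
])

```text
clock: 10.2
eef_pos: [0.3792, 0.2263, 0.3188]
tool_rot: [0.787, 0.617, 0.0, 0.0]
ft_force: [-0.0, -1.0, 0.4]
grip_width: 0.0499
```

Run:
```python
from h import *
plan([.3816,.2288,.06],76.3)
```

```text
now 10.2 [0.3792 0.2263 0.3188] yaw 76.27 F [-0.  -1.   0.4] w 0.0499 j [ 0.54  0.1   0.03  1.49 -0.    0.78]
shift [ 0.29  0.15 25.88] roll -0.03
```

Call:
play_rows([
  {"fingers": 0,"translation": [0.3,0.1,4],"roll": 0},
  {"fingers": 0,"translation": [0.3,0.1,8],"roll": 0},
  {"fingers": 0,"translation": [0.3,0.1,12],"roll": 0},
  {"fingers": 0,"translation": [0.3,0.1,16],"roll": 0},
  {"fingers": 0,"translation": [0.3,0.1,20],"roll": 0},
  {"fingers": 0,"translation": [0.3,0.1,24],"roll": 0},
  {"fingers": 0,"translation": [0.3,0.1,27],"roll": 0},
  {"fingers": 0,"translation": [0.3,0.1,29],"roll": 0},
  {"fingers": 0,"translation": [0.3,0.1,29.3],"roll": 0},
  {"fingers": 0,"translation": [0.3,0.1,29.3],"roll": 0},
  {"fingers": 0,"translation": [0.3,0.1,29.3],"roll": 0},
])

```text
clock: 11.12
eef_pos: [0.3813, 0.2302, 0.0264]
tool_rot: [0.787, 0.617, 0.001, 0.0]
ft_force: [0.3, 0.8, 0.6]
grip_width: 0.0496
```

Run:
```python
from h import *
s=snap('scene','s6');t=snap('top','t6')
plan([.3816,.2288,.021],76.3)
W=np.zeros((600,800,3),np.uint8)
W[:,:400]=cv2.resize(np.ascontiguousarray(s['pixels'][215:335,340:420,::-1]),(400,600),interpolation=cv2.INTER_CUBIC)
W[:,400:]=cv2.resize(np.ascontiguousarray(t['pixels'][185:275,160:220,::-1]),(400,600),interpolation=cv2.INTER_CUBIC)
cv2.imwrite('pics/c6.png',W)
```

```text
now 11.2167 [0.3818 0.2307 0.0271] yaw 76.29 F [ 0.1 -0.2 -0.2] w 0.05 j [ 0.54  0.36 -0.47  0.73 -0.    0.78]
shift [-0.19  0.03  0.61] roll -0.01
```

View pics/c6.png

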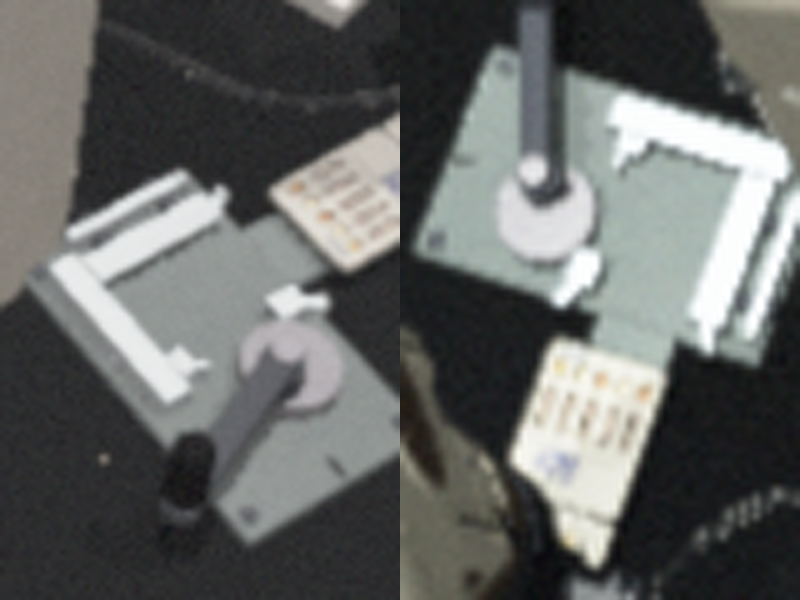

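Run:
```python
from h import *
s=np.load('pics/s6.npz');t=np.load('pics/t6.npz')
fs=lambda x,y:(340+(x+.5)/5-.5,215+(y+.5)/5-.5);ft=lambda x,y:(160+(x+.5)/6.667-.5-60,185+(y+.5)/6.667-.5)
zt=.027-.0113+.005
print('strip front scene',[np.round(ray(s,fs(*p),zt),4) for p in((348,272),(268,190))])
print('strip front top',[np.round(ray(t,ft(*p),zt),4) for p in((548,338),(668,375))])
print('tongue +y scene',[np.round(ray(s,fs(*p),.008),4) for p in((306,290),(330,270))],'-y',[np.round(ray(s,fs(*p),.008),4) for p in((238,230),(283,213))])
print('tongue +y top',[np.round(ray(t,ft(*p),.008),4) for p in((597,318),(590,345))],'-y',[np.round(ray(t,ft(*p),.008),4) for p in((680,338),(670,370))])
y=np.radians(-13.7);R=np.array([[np.cos(y),-np.sin(y)],[np.sin(y),np.cos(y)]])
for n,p in(('mouth',(0,0)),('T+',(-40,18)),('T-',(-40,-18)),('R+',(-8,18)),('R-',(-8,-18))):print(n,np.round(np.array([.504,.199])+R@np.array(p)/1000,4))
# plate corners & base features
print('plate scene (90,-55)? ',np.round(ray(s,fs(30,285),.008),4),'(90,105)',np.round(ray(s,fs(248,545),.008),4))
print('plate top (-8,105)',np.round(ray(t,ft(412,250),.008),4),'(90,105)',np.round(ray(t,ft(492,45),.008),4),'(-8,-55)',np.round(ray(t,ft(765,367),.008),4))
for n,p in(('(90,-55)',(90,-55)),('(90,105)',(90,105)),('(-8,105)',(-8,105)),('(-8,-55)',(-8,-55))):print(n,np.round(np.array([.504,.199])+R@np.array(p)/1000,4))
```

```text
strip front scene [array([0.4843, 0.2328, 0.0207]), array([0.4727, 0.1813, 0.0207])]
strip front top [array([0.485 , 0.2357, 0.0207]), array([0.4736, 0.1827, 0.0207])]
tongue +y scene [array([0.4961, 0.2217, 0.008 ]), array([0.4799, 0.2228, 0.008 ])] -y [array([0.491 , 0.1808, 0.008 ]), array([0.4692, 0.1894, 0.008 ])]
tongue +y top [array([0.4974, 0.2187, 0.008 ]), array([0.4855, 0.2202, 0.008 ])] -y [array([0.4919, 0.182 , 0.008 ]), array([0.4777, 0.1845, 0.008 ])]
mouth [0.504 0.199]
T+ [0.4694 0.226 ]
T- [0.4609 0.191 ]
R+ [0.5005 0.2184]
R- [0.492  0.1834]
plate scene (90,-55)?  [0.5791 0.1342 0.008 ] (90,105) [0.615  0.2797 0.008 ]
plate top (-8,105) [0.5201 0.3024 0.008 ] (90,105) [0.6142 0.2806 0.008 ] (-8,-55) [0.4825 0.1441 0.008 ]
(90,-55) [0.5784 0.1242]
(90,105) [0.6163 0.2797]
(-8,105) [0.5211 0.3029]
(-8,-55) [0.4832 0.1475]
```

Both views agree. The plate corners give the mouth at (0.503, 0.198) with yaw −13.3°, and the strip sits about 3.8 mm to the lever side of the axis. I'll correct that, lower it, and start sliding in.

Call:
play_rows([
  {"fingers": 0,"translation": [-0.2,0,0],"roll": -0.4},
  {"fingers": 0,"translation": [-0.4,0,0],"roll": -0.4},
  {"fingers": 0,"translation": [-0.4,0,0.3],"roll": -0.4},
  {"fingers": 0,"translation": [-0.4,0,0.6],"roll": -0.4},
  {"fingers": 0,"translation": [-0.4,0,0.6],"roll": -0.4},
  {"fingers": 0,"translation": [-0.4,0,0.6],"roll": -0.4},
])

```text
clock: 11.72
eef_pos: [0.3788, 0.2259, 0.0191]
tool_rot: [0.784, 0.621, -0.0, -0.0]
ft_force: [0.0, 0.2, 0.3]
grip_width: 0.0496
```

Run:
```python
from h import *
plan([.3804,.2270,.0205],76.7)
def jig(p):
    d=np.array(p[:2])-[.503,.198];a=np.radians(-13.3);return 1000*np.array([d[0]*np.cos(a)+d[1]*np.sin(a),-d[0]*np.sin(a)+d[1]*np.cos(a)])
print('TCP jig mm',jig(bot.get_obs()['eef_pos']))
```

```text
now 11.7167 [0.3788 0.2259 0.0191] yaw 76.74 F [0.  0.2 0.3] w 0.0496 j [ 0.54  0.37 -0.49  0.71  0.    0.77]
shift [ 0.14  0.13 -0.14] roll 0.04
TCP jig mm [-127.2555531    -1.39337788]
```

Call:
play_rows([
  {"fingers": 0,"translation": [0.05,0.6,-0.05],"roll": 0},
  {"fingers": 0,"translation": [0.05,1.2,-0.05],"roll": 0},
  {"fingers": 0,"translation": [0.05,1.8,-0.05],"roll": 0},
  {"fingers": 0,"translation": [0.05,2.4,-0.05],"roll": 0},
  {"fingers": 0,"translation": [0.05,3,-0.05],"roll": 0},
  {"fingers": 0,"translation": [0.05,3,-0.05],"roll": 0},
])

```text
clock: 12.22
eef_pos: [0.4102, 0.2196, 0.02]
tool_rot: [0.784, 0.62, 0.001, 0.0]
ft_force: [0.0, -0.2, -0.1]
grip_width: 0.0495
```

```bash
cat >> h.py <<'E'
def jig(p):
    d=np.array(p[:2])-[.503,.198];a=np.radians(-13.3);return np.round(1000*np.array([d[0]*np.cos(a)+d[1]*np.sin(a),-d[0]*np.sin(a)+d[1]*np.cos(a)]),1)
def w(x,y,z): 
    a=np.radians(-13.3);return np.array([.503+(x*np.cos(a)-y*np.sin(a))/1000,.198+(x*np.sin(a)+y*np.cos(a))/1000,z])
E
python3 - <<'E'
from h import *
t=snap('top','t7');s=snap('scene','s7');o=bot.get_obs();print(jig(o['eef_pos']),o['eef_pos'],o['ft_force'],o['grip_width'])
W=np.zeros((600,800,3),np.uint8)
W[:,:400]=cv2.resize(np.ascontiguousarray(s['pixels'][215:335,340:420,::-1]),(400,600),interpolation=cv2.INTER_CUBIC)
W[:,400:]=cv2.resize(np.ascontiguousarray(t['pixels'][185:275,160:220,::-1]),(400,600),interpolation=cv2.INTER_CUBIC)
cv2.imwrite('pics/c7.png',W)
E
```

```text
[-96.8  -0.9] [0.40861896 0.21942309 0.01967238] [ 0.65616932 -0.37224468  0.25173563] 0.049728457568512054
```

View pics/c7.png

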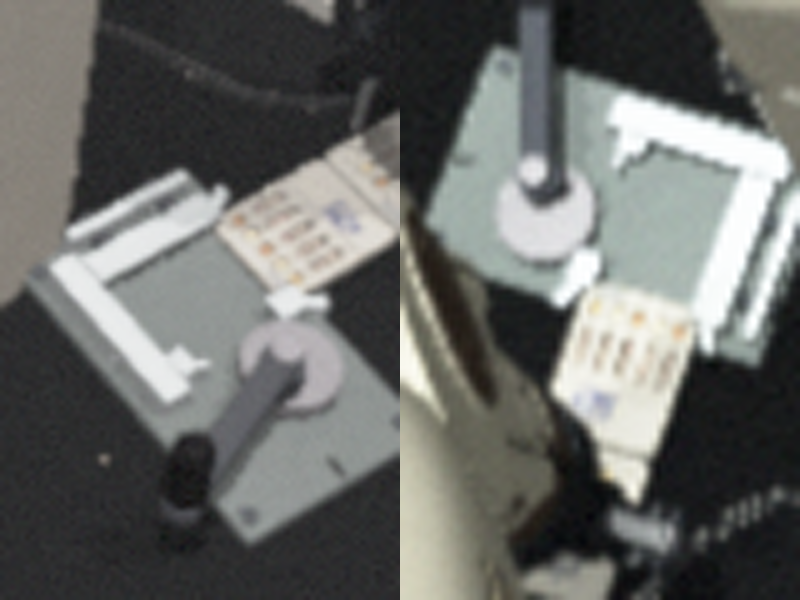

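The strip's front end is between the two flares, centred, with no contact force. I'll continue.

Call:
play_rows([
  {"fingers": 0,"translation": [0,0.5,0],"roll": 0},
  {"fingers": 0,"translation": [0,1,0],"roll": 0},
  {"fingers": 0,"translation": [0,1.5,0],"roll": 0},
  {"fingers": 0,"translation": [0,2,0],"roll": 0},
  {"fingers": 0,"translation": [0,2.5,0],"roll": 0},
  {"fingers": 0,"translation": [0,2.5,0],"roll": 0},
])

```text
clock: 12.82
eef_pos: [0.4342, 0.2139, 0.02]
tool_rot: [0.784, 0.62, 0.001, 0.0]
ft_force: [0.8, 1.2, -0.5]
grip_width: 0.0494
```

Call:
play_rows([
  {"fingers": 0,"translation": [0,0.4,0],"roll": 0},
  {"fingers": 0,"translation": [0,0.8,0],"roll": 0},
  {"fingers": 0,"translation": [0,1.2,0],"roll": 0},
  {"fingers": 0,"translation": [0,1.6,0],"roll": 0},
  {"fingers": 0,"translation": [0,2,0],"roll": 0},
  {"fingers": 0,"translation": [0,2,0],"roll": 0},
])

```text
clock: 13.32
eef_pos: [0.4537, 0.2095, 0.02]
tool_rot: [0.784, 0.621, 0.001, 0.0]
ft_force: [2.2, 1.6, -0.7]
grip_width: 0.0496
```

Run:
```python
from h import *
o=bot.get_obs();print(jig(o['eef_pos']),o['eef_pos'],o['ft_force'],o['ft_torque'])
```

```text
[-50.6  -0.2] [0.45372098 0.20948996 0.02002059] [ 2.1906108   1.57363879 -0.73772698] [ 0.47350117 -0.3083987   0.15078301]
```

Call:
play_rows([
  {"fingers": 0,"translation": [0.05,0.4,0],"roll": 0},
  {"fingers": 0,"translation": [0.05,0.8,0],"roll": 0},
  {"fingers": 0,"translation": [0.05,1.2,0],"roll": 0},
  {"fingers": 0,"translation": [0.05,1.5,0],"roll": 0},
  {"fingers": 0,"translation": [0.05,1.5,0],"roll": 0},
])

```text
clock: 13.73
eef_pos: [0.4681, 0.2064, 0.02]
tool_rot: [0.784, 0.621, 0.001, 0.0]
ft_force: [1.2, 2.6, -0.9]
grip_width: 0.0496
```

Call:
play_rows([
  {"fingers": 0,"translation": [0,0.2,0],"roll": 0},
  {"fingers": 0,"translation": [0,0.3,0],"roll": 0},
  {"fingers": 0,"translation": [0,0.3,0],"roll": 0},
])

```text
clock: 13.98
eef_pos: [0.4699, 0.2057, 0.0198]
tool_rot: [0.784, 0.621, 0.0, -0.0]
ft_force: [0.2, 3.2, -0.9]
grip_width: 0.0494
```

Call:
play_rows([
  {"fingers": 0,"translation": [0,0.15,0],"roll": 0},
  {"fingers": 0,"translation": [0,0.2,0],"roll": 0},
  {"fingers": 0,"translation": [0,0.2,0],"roll": 0},
])

```text
clock: 14.23
eef_pos: [0.4717, 0.2052, 0.0198]
tool_rot: [0.784, 0.621, -0.0, -0.0]
ft_force: [-1.4, 3.5, -0.8]
grip_width: 0.0497
```

Call:
play_rows([
  {"fingers": 0,"translation": [0,0.1,0],"roll": 0},
  {"fingers": 0,"translation": [0,0.2,0],"roll": 0},
  {"fingers": 0,"translation": [0,0.2,0],"roll": 0},
])

```text
clock: 14.48
eef_pos: [0.4718, 0.2051, 0.0194]
tool_rot: [0.784, 0.621, -0.001, -0.002]
ft_force: [-4.9, 5.4, 1.3]
grip_width: 0.0495
```

Call:
play_rows([
  {"fingers": 0,"translation": [0,0.1,0],"roll": 0},
  {"fingers": 0,"translation": [0,0.2,0],"roll": 0},
  {"fingers": 0,"translation": [0,0.2,0],"roll": 0},
])

```text
clock: 14.73
eef_pos: [0.472, 0.205, 0.0193]
tool_rot: [0.784, 0.621, -0.002, -0.003]
ft_force: [-9.1, 6.7, 4.1]
grip_width: 0.0499
```

The strip has stopped against something at about the expected home position (9–10 N). I'll release, lift and check.

Call:
play_rows([
  {"fingers": -0.5,"translation": [0,-0.3,0],"roll": 0},
  {"fingers": -0.5,"translation": [0,-0.3,0],"roll": 0},
  {"fingers": -0.5,"translation": [0,-0.3,0],"roll": 0},
  {"fingers": -0.5,"translation": [0,-0.3,0],"roll": 0},
  {"fingers": -0.5,"translation": [0,-0.3,-2],"roll": 0},
  {"fingers": -0.5,"translation": [0,-0.3,-5],"roll": 0},
  {"fingers": -0.5,"translation": [0,-0.3,-9],"roll": 0},
  {"fingers": -0.5,"translation": [0,-0.3,-13],"roll": 0},
  {"fingers": -0.5,"translation": [0,-4,-15],"roll": 0},
  {"fingers": -0.5,"translation": [0,-8,-15],"roll": 0},
  {"fingers": -0.5,"translation": [0,-10,-15],"roll": 0},
  {"fingers": -0.5,"translation": [0,-10,-15],"roll": 0},
])

```text
clock: 15.73
eef_pos: [0.3751, 0.2269, 0.1704]
tool_rot: [0.783, 0.622, -0.0, -0.0]
ft_force: [-0.6, -0.5, -0.3]
grip_width: 0.0647
```

Run:
```python
from h import *
t=snap('top','t8');s=snap('scene','s8')
W=np.zeros((600,800,3),np.uint8)
W[:,:400]=cv2.resize(np.ascontiguousarray(s['pixels'][215:335,340:420,::-1]),(400,600),interpolation=cv2.INTER_CUBIC)
W[:,400:]=cv2.resize(np.ascontiguousarray(t['pixels'][165:255,160:220,::-1]),(400,600),interpolation=cv2.INTER_CUBIC)
cv2.imwrite('pics/c8.png',W)
print('knob rest pred',w(37.5+85*np.cos(.37),57.5+85*np.sin(.37),.06),'top',w(37.5,142.5,.06));plan(w(37.5+85*np.cos(.37),57.5+85*np.sin(.37),.2),60)
```

```text
knob rest pred [0.63691549 0.25701288 0.06      ] top [0.5722763  0.32805112 0.06      ]
now 15.8333 [0.3785 0.2272 0.1703] yaw 76.78 F [ 0.1 -0.6  0.3] w 0.0644 j [ 0.54  0.18 -0.28  1.11 -0.    0.77]
shift [ 8.81 24.48 -2.92] roll 16.78
```

I'm out of views, so I'll check numerically: strip pixels mapped into jig coordinates at z = 13 mm, and the knob triangulated from its dark blob.

Run:
```python
from h import *
for n in('t8','s8'):
    c=np.load('pics/%s.npz'%n);im=c['pixels'].astype(int)
    # sample image on jig grid at z=13 along several y lines: print brightness profile near the rear end and R-B
    for y in(-18,-8,8,18):
        xs=np.arange(-80,-52,2);row=[]
        for x in xs:
            u=proj(c,w(x,y,.013));v=cv2.remap(c['pixels'].astype(np.float32),np.float32([[u[0]]]),np.float32([[u[1]]]),1)[0,0];row.append(int(v.mean()))
        print(n,'rear y',y,row)
    for x in(-45,-30):
        row=[]
        for y in range(-36,37,3):
            u=proj(c,w(x,y,.013));v=cv2.remap(c['pixels'].astype(np.float32),np.float32([[u[0]]]),np.float32([[u[1]]]),1)[0,0];row.append(int(v.mean()))
        print(n,'side x',x,row)
    for y in(0,10):
        row=[]
        for x in range(50,90,2):
            u=proj(c,w(x,y,.013));v=cv2.remap(c['pixels'].astype(np.float32),np.float32([[u[0]]]),np.float32([[u[1]]]),1)[0,0];row.append((int(v.mean()),int(v[0]-v[2])))
        print(n,'front y',y,row)
```

```text
t8 rear y -18 [27, 27, 26, 26, 26, 37, 68, 143, 203, 229, 234, 235, 234, 235]
t8 rear y -8 [26, 25, 22, 22, 28, 47, 83, 157, 205, 228, 229, 228, 227, 223]
t8 rear y 8 [28, 25, 24, 27, 30, 41, 84, 146, 204, 221, 226, 225, 226, 227]
t8 rear y 18 [30, 31, 32, 33, 32, 46, 88, 161, 217, 235, 239, 241, 242, 243]
t8 side x -45 [22, 25, 45, 137, 231, 245, 245, 244, 242, 241, 241, 243, 243, 243, 242, 241, 242, 243, 243, 242, 210, 107, 38, 28, 30]
t8 side x -30 [27, 26, 37, 126, 214, 225, 216, 228, 227, 213, 224, 223, 202, 216, 235, 223, 222, 230, 217, 218, 197, 106, 40, 28, 28]
t8 front y 0 [(235, 9), (237, 11), (230, 24), (224, 38), (221, 40), (229, 24), (235, 12), (238, 7), (224, 10), (210, 7), (210, -1), (234, -4), (249, -3), (252, -1), (252, -1), (252, -2), (251, -2), (239, -5), (215, -9), (151, -7)]
t8 front y 10 [(237, 10), (240, 11), (239, 13), (240, 15), (239, 15), (234, 14), (233, 10), (232, 7), (221, 9), (206, 5), (203, -3), (232, -3), (249, -2), (252, -2), (253, -2), (252, -2), (251, -2), (235, -5), (202, -9), (129, -6)]
s8 rear y -18 [42, 45, 41, 39, 43, 61, 110, 166, 192, 199, 20
[... 279 characters left out ...]
91, 216, 219, 219, 219, 218, 219, 219, 218, 219, 218, 215, 218, 219, 218, 219, 213, 151, 70, 44, 43, 47]
s8 side x -30 [40, 42, 78, 170, 190, 198, 211, 202, 196, 207, 197, 185, 189, 202, 196, 205, 209, 197, 201, 211, 159, 75, 43, 43, 44]
s8 front y 0 [(209, 15), (196, 24), (176, 41), (175, 54), (190, 41), (206, 22), (220, 10), (228, 5), (232, 1), (235, -1), (235, -2), (236, -1), (236, -1), (231, -1), (205, -2), (159, -4), (133, -2), (129, 0), (132, -2), (134, -3)]
s8 front y 10 [(214, 12), (212, 16), (212, 24), (216, 23), (215, 19), (211, 13), (211, 6), (218, 2), (228, 0), (234, -1), (235, -1), (236, -1), (234, -1), (228, -1), (202, -1), (161, -3), (135, -3), (131, -1), (136, -2), (139, -2)]
```

The rear edge sits at jig x ≈ −66.5 in the top view (−66 expected), and the sides at about ±26.5. As a cheap confirmation I'll nudge the rear end with closed fingers.

Call:
play_rows([
  {"fingers": 1,"translation": [0,1,3],"roll": 0},
  {"fingers": 1,"translation": [0,2,6],"roll": 0},
  {"fingers": 1,"translation": [0,3,9],"roll": 0},
  {"fingers": 1,"translation": [0,3.5,12],"roll": 0},
  {"fingers": 1,"translation": [0,3.5,14],"roll": 0},
  {"fingers": 1,"translation": [0,3.5,14.8],"roll": 0},
  {"fingers": 1,"translation": [0,3.5,14.8],"roll": 0},
  {"fingers": 1,"translation": [0,3.5,14.8],"roll": 0},
])

```text
clock: 16.5
eef_pos: [0.4131, 0.219, 0.0218]
tool_rot: [0.784, 0.62, -0.0, 0.0]
ft_force: [0.6, 0.5, 0.4]
grip_width: 0.0
```

Call:
play_rows([
  {"fingers": 1,"translation": [0,0.4,0],"roll": 0},
  {"fingers": 1,"translation": [0,0.8,0],"roll": 0},
  {"fingers": 1,"translation": [0,1.1,0],"roll": 0},
  {"fingers": 1,"translation": [0,1.1,0],"roll": 0},
])

```text
clock: 16.83
eef_pos: [0.4249, 0.2171, 0.023]
tool_rot: [0.784, 0.621, 0.002, 0.0]
ft_force: [0.2, 0.9, -0.9]
grip_width: 0.0004
```

Call:
play_rows([
  {"fingers": 1,"translation": [0,0.2,0],"roll": 0},
  {"fingers": 1,"translation": [0,0.3,0],"roll": 0},
  {"fingers": 1,"translation": [0,0.3,0],"roll": 0},
])

```text
clock: 17.08
eef_pos: [0.4263, 0.216, 0.022]
tool_rot: [0.784, 0.621, 0.0, 0.0]
ft_force: [0.0, -0.0, 0.7]
grip_width: -0.0001
```

Run:
```python
from h import *
o=bot.get_obs();print(jig(o['eef_pos']),o['eef_pos'],o['ft_force'],o['clock'])
```

```text
[-78.8  -0.1] [0.42629036 0.21602023 0.02203198] [ 0.00796784 -0.01152748  0.7241672 ] 17.0833
```

Call:
play_rows([
  {"fingers": 1,"translation": [0,0.2,0],"roll": 0},
  {"fingers": 1,"translation": [0,0.3,0],"roll": 0},
  {"fingers": 1,"translation": [0,0.3,0],"roll": 0},
])

```text
clock: 17.33
eef_pos: [0.4281, 0.2154, 0.0216]
tool_rot: [0.784, 0.621, -0.001, -0.001]
ft_force: [-2.9, 0.9, 1.4]
grip_width: -0.0001
```

Call:
play_rows([
  {"fingers": 1,"translation": [0,0.2,0],"roll": 0},
  {"fingers": 1,"translation": [0,0.2,0],"roll": 0},
])

```text
clock: 17.5
eef_pos: [0.4282, 0.2153, 0.0215]
tool_rot: [0.784, 0.621, -0.002, -0.002]
ft_force: [-6.9, 2.7, 5.8]
grip_width: 0.0
```

Hard contact at the rear (TCP x ≈ −77, i.e. the strip end at −66) confirms the strip is home. Next is the knob: I'll lift off and check clearance to the appliance head.

Call:
play_rows([
  {"fingers": 1,"translation": [0,-1,0],"roll": 0},
  {"fingers": 0.2,"translation": [0,-1,-4],"roll": 0},
  {"fingers": 0.2,"translation": [0,-1,-8],"roll": 0},
  {"fingers": 0.2,"translation": [0,-1,-12],"roll": 0},
  {"fingers": 0.2,"translation": [0,-1,-16],"roll": 0},
  {"fingers": 0.2,"translation": [0,-1,-18],"roll": 0},
  {"fingers": 0.2,"translation": [0,-1,-18],"roll": 0},
])

```text
clock: 18.08
eef_pos: [0.4244, 0.2187, 0.2076]
tool_rot: [0.784, 0.621, 0.006, 0.002]
ft_force: [0.6, -0.6, 0.1]
grip_width: 0.0339
```

Run:
```python
from h import *
t=np.load('pics/top0.npz');s=np.load('pics/scene0.npz')
for z in(.2,.3,.4):print(z,'head left',[np.round(ray(t,u,z)[:2],3) for u in((203,170),(207,140),(218,215))])
print('bowl',np.round(ray(s,(293,300),.05),3),np.round(ray(s,(312,270),.03),3))
c=np.load('pics/t8.npz');d=np.load('pics/s8.npz')
# dark knob against mid-dark table? predicted pixels
k=[w(37.5+85*np.cos(.37),57.5+85*np.sin(.37),z) for z in(.082,.042)]
print('pred top',[np.round(proj(c,p),1) for p in k],'scene',[np.round(proj(d,p),1) for p in k])
for n,cc,b in(('t',c,(165,165,195,200)),('s',d,(365,290,390,325))):
    g=cv2.cvtColor(cc['pixels'],cv2.COLOR_RGB2GRAY);x0,y0,x1,y1=b;print(n);print(g[y0:y1:2,x0:x1:2])
plan(w(37.5+85*np.cos(.37),57.5+85*np.sin(.37),.2),76.7)
```

```text
0.2 head left [array([0.629, 0.164]), array([0.71 , 0.164]), array([0.516, 0.112])]
0.3 head left [array([0.599, 0.144]), array([0.673, 0.144]), array([0.495, 0.097])]
0.4 head left [array([0.569, 0.124]), array([0.636, 0.124]), array([0.475, 0.081])]
bowl [0.732 0.121 0.05 ] [0.64  0.089 0.03 ]
pred top [array([177.1, 177.3]), array([180. , 181.3])] scene [array([378.5, 303.7]), array([375.8, 314.6])]
t
[[113 228 207 217 168  75  38  25  30  28  33  30  27  29  29]
 [ 47 130  69  42  24  26  28  26  28  30  32  31  32  25  29]
 [ 31  26  28  29  25  29  29  27  31  27  28  28  26  26  28]
 [ 30  27  30  33  30  31  29  30  28  29  29  27  29  28  31]
 [ 33  31  29  28  25  29  26  29  34  29  27  25  36  32  29]
 [ 30  30  30  28  29  28  28  24  32  32  30  30  30  27  31]
 [ 26  26  29  28  33  43  58  22  25  26  31  31  31  30  28]
 [ 31  30  29  30  27  30  45   9  17  29  30  27  27  23  33]
 [ 32  29  28  31  30  17  13   9  13  30  28  27  25  25  28]
 [ 31  30  33  29  34  30  24  13  23  28  24  23  22  23  32]
 [ 31  29  28  30  31  27  36  55  55  23  21  22  25  34  28]
[... 884 characters left out ...]

 [ 46  45  44  41  43  36  37  38  35  83  98  84 104]
 [ 41  45  40  43  35  23  26  31  38  86  84  94 135]
 [ 41  50  44  46  26  27  26  24  32  83  93 125 151]
 [ 47  42  40  40  32  27  20  20  45  84 102 149 154]
 [ 43  47  45  44  43  21  21  31  51  96 145 154 153]
 [ 48  45  44  48  67  46  36  43  41  92 151 145 131]
 [ 45  39  36  44  55  73  72  57  39  46 108 142 107]
 [ 41  40  40  32  37  38  44  33  37  46  64 124 142]
 [ 43  42  39  34  24  36  25  36  38  45  41  67 127]
 [ 44  39  37  27  26  29  34  32  47  46  44  41  63]]
now 18.0833 [0.4244 0.2187 0.2076] yaw 76.74 F [ 0.6 -0.6  0.1] w 0.0339 j [ 0.48  0.21 -0.14  1.21 -0.    0.71]
shift [ 8.6  19.79  1.02] roll 0.04
```

Call:
play_rows([
  {"fingers": -0.1,"translation": [4,1,0],"roll": 0},
  {"fingers": -0.1,"translation": [7.5,3,0],"roll": 0},
  {"fingers": -0.1,"translation": [8.6,6,0],"roll": 0},
  {"fingers": -0.1,"translation": [8.6,9,0],"roll": 0},
  {"fingers": -0.1,"translation": [8.6,12,0],"roll": 0},
  {"fingers": -0.1,"translation": [8.6,15,0],"roll": 0},
  {"fingers": -0.1,"translation": [8.6,18,0],"roll": 0},
  {"fingers": -0.1,"translation": [8.6,19.8,1],"roll": 0},
  {"fingers": -0.1,"translation": [8.6,19.8,4],"roll": 0},
  {"fingers": -0.1,"translation": [8.6,19.8,7],"roll": 0},
  {"fingers": -0.1,"translation": [8.6,19.8,9],"roll": 0},
  {"fingers": -0.1,"translation": [8.6,19.8,10],"roll": 0},
  {"fingers": -0.1,"translation": [8.6,19.8,10],"roll": 0},
  {"fingers": -0.1,"translation": [8.6,19.8,10],"roll": 0},
])

```text
clock: 19.25
eef_pos: [0.6333, 0.2554, 0.1013]
tool_rot: [0.784, 0.621, -0.001, 0.0]
ft_force: [0.3, -0.2, 0.5]
grip_width: 0.0466
```

Run:
```python
from h import *
plan(w(37.5+85*np.cos(.37),57.5+85*np.sin(.37),.066),76.7)
```

```text
now 19.25 [0.6333 0.2554 0.1013] yaw 76.75 F [ 0.3 -0.2  0.5] w 0.0466 j [ 0.38  0.69  0.33  1.22 -0.    0.61]
shift [0.24 0.32 3.53] roll 0.05
```

Call:
play_rows([
  {"fingers": -0.1,"translation": [0.15,0.3,1],"roll": 0},
  {"fingers": -0.1,"translation": [0.15,0.3,2],"roll": 0},
  {"fingers": -0.1,"translation": [0.15,0.3,3],"roll": 0},
  {"fingers": -0.1,"translation": [0.15,0.3,3.5],"roll": 0},
  {"fingers": -0.1,"translation": [0.15,0.3,3.5],"roll": 0},
])

```text
clock: 19.67
eef_pos: [0.6356, 0.2557, 0.0647]
tool_rot: [0.784, 0.621, -0.002, -0.0]
ft_force: [-0.5, 0.1, 0.5]
grip_width: 0.047
```

Call:
play_rows([
  {"fingers": 0.2,"translation": [0,0,0],"roll": 0},
  {"fingers": 0.4,"translation": [0,0,0],"roll": 0},
  {"fingers": 0.9,"translation": [0,0,0],"roll": 0},
  {"fingers": 0.9,"translation": [0,0,0],"roll": 0},
  {"fingers": 0.9,"translation": [0,0,0],"roll": 0},
  {"fingers": 0.9,"translation": [0,0,0],"roll": 0},
  {"fingers": 0.9,"translation": [0,0,0],"roll": 0},
])

```text
clock: 20.25
eef_pos: [0.6377, 0.2587, 0.0679]
tool_rot: [0.784, 0.621, 0.002, -0.001]
ft_force: [0.9, 5.4, -1.4]
grip_width: 0.0156
```

Run:
```python
from h import *
plan(w(37.5+85*np.cos(.37),57.5+85*np.sin(.37),.066),76.7);print(jig(bot.get_obs()['eef_pos']))
for a in(.37,.57,.77,.97,1.17,1.37,np.pi/2): print(round(a,2),np.round(85*np.array([np.cos(a)-np.cos(.37),np.sin(a)-np.sin(.37)]),1))
```

```text
now 20.25 [0.6377 0.2587 0.0679] yaw 76.82 F [ 0.9  5.4 -1.4] w 0.0156 j [0.38 0.72 0.3  1.15 0.   0.61]
shift [-0.18 -0.04  0.19] roll 0.12
[117.1  90. ]
0.37 [0. 0.]
0.57 [-7.7 15.1]
0.77 [-18.2  28.4]
0.97 [-31.2  39.4]
1.17 [-46.1  47.5]
1.37 [-62.3  52.6]
1.57 [-79.2  54.3]
```

The knob is gripped (width 15.6 mm; the strip read about 2.4 mm under its size in the same way). Tool x is jig +y and tool y is jig +x, so I can follow the arc directly.

Call:
play_rows([
  {"fingers": 0.9,"translation": [0.4,-0.16,0],"roll": 0},
  {"fingers": 0.9,"translation": [0.78,-0.35,0],"roll": 0},
  {"fingers": 0.9,"translation": [1.15,-0.55,0],"roll": 0},
  {"fingers": 0.9,"translation": [1.51,-0.77,0],"roll": 0},
  {"fingers": 0.9,"translation": [1.86,-1.0,0],"roll": 0},
  {"fingers": 0.9,"translation": [2.2,-1.26,0],"roll": 0},
  {"fingers": 0.9,"translation": [2.53,-1.53,0],"roll": 0},
  {"fingers": 0.9,"translation": [2.84,-1.82,0],"roll": 0},
  {"fingers": 0.9,"translation": [2.84,-1.82,0],"roll": 0},
])

```text
clock: 21.0
eef_pos: [0.627, 0.2897, 0.0679]
tool_rot: [0.784, 0.621, 0.002, 0.0]
ft_force: [5.6, 0.4, 0.8]
grip_width: 0.0162
```

Run:
```python
from h import *
o=bot.get_obs();j=jig(o['eef_pos']);print(j,o['eef_pos'],o['ft_force'],o['grip_width'],'angle',np.arctan2(j[1]-57.5,j[0]-37.5),np.hypot(j[1]-57.5,j[0]-37.5))
```

```text
[ 99.6 117.8] [0.62701483 0.28972296 0.06787838] [5.62825314 0.42552955 0.76396814] 0.016164409868862376 angle 0.7706933410195969 86.55922827752104
```

Call:
play_rows([
  {"fingers": 0.9,"translation": [0.3,-0.3,0],"roll": 0},
  {"fingers": 0.9,"translation": [0.58,-0.6,0],"roll": 0},
  {"fingers": 0.9,"translation": [0.86,-0.95,0],"roll": 0},
  {"fingers": 0.9,"translation": [1.12,-1.3,0],"roll": 0},
  {"fingers": 0.9,"translation": [1.35,-1.65,0],"roll": 0},
  {"fingers": 0.9,"translation": [1.56,-2.0,0],"roll": 0},
  {"fingers": 0.9,"translation": [1.75,-2.4,0],"roll": 0},
  {"fingers": 0.9,"translation": [1.93,-2.77,0],"roll": 0},
  {"fingers": 0.9,"translation": [1.93,-2.77,0],"roll": 0},
])

```text
clock: 21.75
eef_pos: [0.6045, 0.3152, 0.0679]
tool_rot: [0.784, 0.621, 0.003, 0.0]
ft_force: [5.3, 2.5, 0.2]
grip_width: 0.0161
```

Run:
```python
from h import *
o=bot.get_obs();j=jig(o['eef_pos']);print(j,o['eef_pos'],o['ft_force'],o['grip_width'],'angle',np.arctan2(j[1]-57.5,j[0]-37.5),np.hypot(j[1]-57.5,j[0]-37.5))
```

```text
[ 71.8 137.4] [0.60450772 0.31515265 0.06790153] [5.33447226 2.45149583 0.17415357] 0.016093521094253174 angle 1.165300493467605 86.95113570276123
```

The three TCP readings fit an 85 mm circle about (37.8, 59.5), so the target is jig (37.8, 144.5).

Call:
play_rows([
  {"fingers": 0.9,"translation": [0.16,-0.4,0],"roll": 0},
  {"fingers": 0.9,"translation": [0.3,-0.8,0],"roll": 0},
  {"fingers": 0.9,"translation": [0.42,-1.2,0],"roll": 0},
  {"fingers": 0.9,"translation": [0.52,-1.62,0],"roll": 0},
  {"fingers": 0.9,"translation": [0.6,-2.04,0],"roll": 0},
  {"fingers": 0.9,"translation": [0.66,-2.46,0],"roll": 0},
  {"fingers": 0.9,"translation": [0.7,-2.93,0],"roll": 0},
  {"fingers": 0.9,"translation": [0.71,-3.4,0],"roll": 0},
  {"fingers": 0.9,"translation": [0.71,-3.4,0],"roll": 0},
  {"fingers": 0.9,"translation": [0.71,-3.4,0],"roll": 0},
])

```text
clock: 22.58
eef_pos: [0.5724, 0.3301, 0.0679]
tool_rot: [0.784, 0.621, 0.002, -0.001]
ft_force: [3.7, 3.7, 0.7]
grip_width: 0.0158
```

Run:
```python
from h import *
o=bot.get_obs();j=jig(o['eef_pos']);print(o['clock'],j,o['eef_pos'],o['ft_force'],o['grip_width'],'angle',np.arctan2(j[1]-59.5,j[0]-37.8),np.hypot(j[1]-59.5,j[0]-37.8))
t=snap('top','t9');s=snap('scene','s9')
# lever arm edges across the arm (z=42) at radii between cam hub and knob; strip rear + sides
def prof(c,pts):
    r=[]
    for p in pts:
        u=proj(c,p);r.append(int(cv2.remap(c['pixels'].astype(np.float32),np.float32([[u[0]]]),np.float32([[u[1]]]),1)[0,0].mean()))
    return r
for n,c in(('t',t),('s',s)):
    for y in(75,85,95,105,115,125):print(n,'arm y',y,prof(c,[w(x,y,.042) for x in range(18,60,2)]))
    print(n,'rear',prof(c,[w(x,0,.013) for x in range(-80,-52,2)]),'side x-45',prof(c,[w(-45,y,.013) for y in range(-36,37,3)]))
```

```text
22.5833 [ 37.1 144.5] [0.57239844 0.33011517 0.06785544] [3.73751004 3.74430115 0.6566868 ] 0.015831486523889736 angle 1.57903143474738 85.00288230407249
t arm y 75 [84, 84, 83, 82, 81, 74, 74, 83, 96, 104, 105, 108, 114, 127, 136, 143, 147, 147, 146, 145, 144]
t arm y 85 [85, 86, 83, 82, 80, 70, 61, 57, 69, 89, 106, 109, 114, 126, 139, 147, 146, 145, 146, 149, 149]
t arm y 95 [54, 53, 52, 50, 49, 51, 53, 53, 57, 69, 89, 94, 92, 88, 89, 95, 108, 112, 111, 97, 96]
t arm y 105 [13, 14, 19, 17, 18, 24, 37, 47, 53, 55, 55, 54, 46, 36, 29, 24, 25, 25, 24, 24, 26]
t arm y 115 [14, 13, 15, 18, 21, 26, 38, 47, 50, 45, 39, 32, 32, 31, 32, 44, 58, 71, 73, 73, 65]
t arm y 125 [15, 15, 16, 16, 18, 25, 34, 38, 35, 26, 21, 28, 36, 40, 37, 52, 73, 93, 100, 104, 96]
t rear [29, 28, 28, 27, 33, 51, 98, 171, 224, 240, 243, 242, 238, 233] side x-45 [27, 27, 68, 177, 239, 244, 243, 241, 239, 238, 238, 241, 242, 241, 241, 242, 241, 242, 240, 224, 151, 60, 28, 26, 26]
s arm y 75 [144, 144, 144, 144, 141, 129, 106, 94, 96, 100, 99, 97, 88, 73, 62, 57, 59, 67, 81, 99, 104]
s arm y 85 [140, 127, 111, 99, 95, 93, 81, 70, 79, 94, 98, 97, 88, 73, 77, 86, 90, 91, 93, 106, 121]
s arm y 95 [101, 116, 109, 95, 92, 87, 75, 67, 67, 78, 91, 93, 83, 68, 72, 83, 89, 91, 95, 107, 122]
s arm y 105 [42, 57, 73, 87, 90, 84, 75, 65, 62, 63, 65, 71, 74, 70, 73, 82, 87, 83, 78, 91, 115]
s arm y 115 [54, 64, 73, 82, 82, 69, 58, 58, 58, 59, 57, 56, 55, 58, 71, 83, 87, 86, 81, 88, 111]
s arm y 125 [20, 23, 26, 25, 30, 30, 33, 38, 49, 60, 64, 60, 56, 50, 42, 34, 33, 27, 29, 29, 33]
s rear [44, 43, 43, 43, 46, 62, 101, 159, 198, 215, 216, 215, 212, 211] side x-45 [42, 54, 137, 209, 217, 216, 215, 214, 213, 213, 213, 214, 215, 215, 215, 216, 209, 151, 79, 58, 53, 48, 55, 58, 60]
```

The TCP angle is 1.579 rad at r = 85.0 mm. In the scene view the arm is centred on jig x ≈ 37.5 along its length. The strip has shifted about 1.4 mm towards the fence and is still home. One quick bystander check before handing in.

Run:
```python
from h import *
a=np.load('pics/top0.npz')['pixels'];b=np.load('pics/t9.npz')['pixels']
for n,(x0,y0,x1,y1) in(('single',(258,222,286,252)),('long',(388,175,418,256))):
    A,B=[cv2.cvtColor(i,cv2.COLOR_RGB2GRAY)[y0:y1,x0:x1] for i in(a,b)]
    print(n,cv2.phaseCorrelate(A.astype(float),B.astype(float)),np.abs(A.astype(int)-B).mean())
o=bot.get_obs();print(o['clock'],jig(o['eef_pos']),o['ft_force'],o['grip_width'])
```

```text
single ((0.15032068083465155, 0.0033601341926505768), 0.9534886664887126) 7.772619047619048
long ((0.014187350963931422, 0.42314001006350566), 0.9917122511399739) 2.4012345679012346
22.6833 [ 37.2 144.5] [3.76007041 3.37892776 0.93898913] 0.015814572426619367
```

```bash
python3 -c "
from workcell import bot
print(bot.job_done())"
```

```text
the job is handed in; nothing more can be done
None
```

The two-panel strip is home against the stop, and the lever is held at its highest lift with the knob still gripped. I handed the job in at about 22.7 s on the robot clock.

**What went wrong:** I lost the strip once on the way to the jig. It most likely struck the tall yellow bin, which I had not allowed for. It landed face up beside the jig. I gripped it again there, carried it round above the bin and slid it in along the tongue.

**Last checks:**
- **Strip home:** The sliding force rose to about 10 N at the stop. A nudge on the rear end with closed fingers met hard resistance with the strip's end at jig x ≈ −66 mm, where it should be. The top view gave −66.5 mm and the scene view about −68 mm, within the calibration error.
- **Lever:** The gripper put the lever at 1.579 rad from the jig's x axis, against 1.571 for square to the slot, at a radius of 85.0 mm. The scene view also showed the arm square to the slot.
- **Clamp:** The top view showed the strip pushed about 1.4 mm towards the fence, a little less than the nominal 2 mm.
- **Other strips:** The single plate shows no visible shift from the first picture. The long strip compared at 0.4 px (about 1 mm); I take this as image noise because nothing went near it after I lost the strip. I did not check the plates in the cluster further back.

I ran out of picture views before the clamping, so the rear-edge, lever and clamp checks come from pixel measurements rather than from looking at the pictures. The knob-to-pivot fit differed from my jig estimate by about 2 mm, and I used the fit.

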